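# Snap the dust cap onto an air coupling and hold it sealed

### The arm

A 6-joint arm with a two-finger parallel gripper is mounted at the origin on a cart in front of the work surface, level with it; the furniture and walls round the work are solid. World frame = base frame: x ahead of the robot, y to its left, z up, the work surface at z = 0. Lengths are in mm, angles in rad, forces in N, time in s.
With the tool pointing down it reaches from about 275 to 850 mm from the base axis. Payload 5.2 kg.
Tool frame: the origin (TCP) lies on the centre line of the jaws, within the pads' length; the fingertips stand 25 mm ahead of it and the grasp point (between the pads) lies 6 mm ahead of it; z points along the fingers, y is the line along which they close (so a half turn about z gives the same grasp; the last joint's range is limited). The gripper opens to 85 mm and grips with 20 to 120 N. Pads are 22 mm wide; open, the fingers measure 114 mm over their backs; the gripper's body (76 mm by 85 mm) begins 54 mm behind the grasp point. The pads swing forward as they close: fully open they stand 13 mm farther back than shut.
Start: joints at [-1.52, 0.259, 1.535, -0, 1.348, -0.203], TCP at [138.117, -532.38, 256.31] pointing down, gripper open.
Joint ranges: [-3.14, 3.14], [-0.91, 2.08], [0.19, 2.58], [-1.22, 4.36], [0.22, 2.71], [-3.12, 3.12]. Speed limits (rad/s): [2.57, 2.57, 3.14, 3.14, 3.14, 3.14].

### API

Orientations are given as [roll, pitch, yaw] about the fixed x, y, z axes, in that order (R = Rz(yaw) Ry(pitch) Rx(roll)).
In Python, from workcell import sense, camera, sign_off gives the robot as it stands.
- The arm moves only by the tool send_rows, never from a script. Its argument "targets" is a list of rows, each a list of 6 numbers: the shift along the tool's x, y, z in m, then the turn, a rotation vector about the tool's x, y, z in rad. A call has 1 to 20 rows; each row is the pose to reach, as a shift and turn from the pose commanded when the call began, along the tool's axes at that moment; what a row does not reach only later rows make up. A row lasts 1/10 s, in which the tool goes at most 50 mm and 8.59 degrees, less where a joint would pass 70% of its speed; a pose out of reach is approached as far as the arm can. A call with a gripper value outside its range is refused whole. "gripper" is the closure in counts, from 0 (fully open) to 255 (shut), set as the call begins (left out, the last holds). The fingers move at their own pace and stop on an object; "grip_force" is the grip in N (left out, the last holds). Time passes only in rows, so rows that repeat a pose let the fingers close. It gives the time, the measured TCP pose, the force, the opening and the grip force at its end, in the units of the state.
- sense(): the state, without advancing time (a new reading comes with each control period).
- camera(name): name is "scene" or "top"; returns a dict with "color" (420x560x3 uint8, red, green, blue), "range_z" (420x560 float32, mm along the optical axis (not along the pixel's ray), 0 where there is no reading), "fx", "fy", "cx", "cy" (pixels), "dist" ([k1, k2, p1, p2, k3] as OpenCV has them; the pictures are not rectified), "world_from_camera" (4x4, takes a point from camera to world coordinates). Camera axes: x right, y down, z forward; pixel columns grow to the right and rows downward; lengths in mm; the calibration is good to about 2 mm. A picture is of the moment at which its call begins.
- sign_off(): hands the job in; it is judged then, once.
The state is a dict: "time_s": time; "joint_pos": joint angles; "qvel": joint speeds; "joint_efforts": joint torques, N m; "position": TCP position; "eef_rot": TCP orientation; "force": force on the tool from outside, world axes, zero at the start; "moment": the same for the moment, N m; "width": finger opening in mm; "finger_force": force on a finger pad.
Only numpy, scipy, OpenCV 4.12 (cv2) and the standard library are available. Lean on these libraries where they do the work, as an engineer would, in place of code of your own. Each camera call takes 0.05 s, during which the arm holds its last target. There are 200 camera calls.

### The job

The red dust cap sits in the blue keeper tray with its flange under the two overhanging lips: draw it along the tray out of the open end, then carry it to the aluminium coupling block and press it onto the brass stud until it clicks. Keep pressing past the click until the cap has pushed the yellow sprung collar fully down, and finish like that, with the gripper still on the cap and holding the collar down (it springs back if you let go). Leave the other things on the table where they are.

Things in the scene. Friction and masses are not known exactly. Their poses are not given: they have to be found in the camera images.
- cap: Red plastic dust cap, loose, 60 g, upright. Origin: centre of its open underside, z up its axis. Flange 60 mm across, z 0 to 5 mm; above it a ribbed round body 40 mm across up to the closed top at z = 40 mm (white disc on top): grasp the body from above. Bore open below: inner rim 23 mm across at z 0 to 6 mm, then 30 mm across up to z = 34 mm.
- keeper: Blue tray fixed to the table, 130 mm (its x) by 80 mm (its y); origin: centre of its underside. Floor 8 mm thick; the cap stands on it at y = 0, x = +12 to +29 mm. From x = -3 to +60 mm two lips hang over the flange, 16 to 20 mm above the table, with a 46 mm gap for the cap's body; side walls 68 mm apart, back wall 20 mm high at x = +60 mm. Open above and in front for x < -3 mm.
- keeper_exit (a point): Point on the tray's floor, 8 mm above the table, at x = -45 mm, y = 0 of the keeper: the cap leaves by sliding along the tray's -x, and can be lifted once its origin is 34 mm or more toward -x of the keeper's origin, so with its origin here it is clear of the lips.
- stud_top (a point): Centre of the brass stud's top, 58 mm above the table. Upright in an 80x80x20 mm fixed aluminium block; 21 mm across, its top 8 mm a cone to 12 mm. Four sprung balls stand out to 28 mm across, 41 mm above the table: the cap's rim needs about 8 to 12 N to pass them, its underside going from 47 to about 37 mm above the table; then they pull it down (click).
- collar (a joint): Yellow ring 54 mm across and 26 mm inside round the foot of the stud, sprung upward. 0 when up, its top 30 mm above the table; 0.004 m when fully down, its top 26 mm above the table. The cap's flange lands on it after the click. It takes 2 N to start it and 9 N to push it fully down, where it stops hard.
- meter: Bystander, loose, to be left alone: a hand-held multimeter, about 74x125x45 mm.
- plug: Bystander, loose, to be left alone: a spark plug lying down, 58 mm long.
Things that resemble listed ones, but are neither listed nor needed, are in the scene too. What is shaped like the part that bears stud_top but green is not meant.

How it is judged (in metres and radians):
On the way, in this order (a step that is already met when the one before it is completed fails the run):
1. the cap has been drawn out from under the lips of the keeper, along the tray (x of cap in the frame of keeper below -0.03 m), for 0.05 s.
2. the cap is upright on the stud and past the click (horizontal distance between cap and stud_top below 0.003 m and height (world z) of cap below 0.033 m and angle between cap's own z axis and vertical below 0.12 rad), for 0.1 s.
At the end, for the whole second after the job is handed in: The cap is snapped on the stud: its axis within 3 mm of the stud's, upright within 0.1 rad, its underside less than 28.5 mm above the table (fully home is 26 mm), the yellow collar at least 3 mm of its 4 mm down, the fingers still on the cap with more than 2 N, and the cap still (horizontal distance between cap and stud_top below 0.003 m and height (world z) of cap below 0.0285 m and angle between cap's own z axis and vertical below 0.1 rad and value of joint collar above 0.003 m and contact force between the fingers and cap above 2 N and linear speed of cap below 0.01 m/s); the arm keeps its last pose, push and grip.
It fails at once if a bystander is moved more than 30 mm: meter (distance of meter from where it was at the start of the episode above 0.03 m).
It fails at once if a bystander is moved more than 30 mm: plug (distance of plug from where it was at the start of the episode above 0.03 m).
It also fails if it takes over 48 s, if anything falls off the work surface, if the arm or the gripper's body presses on something with over 40 N, if the wrist force passes 120 N, or if a joint passes its speed limit or range.

## Working session

There is one attempt and no reset: what is moved stays moved. The work goes in short steps, Python scripts to look and compute and a tool call to move; the robot and the scene stay as the last step left them, time stands still between calls to the robot, and variables do not carry over. Pictures are saved under pics/ and viewed, at most 10 in all, crops included, and the job is handed in when it is done.

Besides the shell and the picture viewer there is one more tool, called after "Request:" by a JSON object that holds its "name" and its "arguments", one argument or row to a line. send_rows: Moves the arm, as the interface text tells. Its arguments: {"type":"object","properties":{"targets":{"type":"array","items":{"type":"array","items":{"type":"number"}}},"gripper":{"type":"number"},"grip_force":{"type":"number"}},"required":["targets"]}

```bash
mkdir -p pics
cat > h.py <<'E'
import numpy as np, cv2
from workcell import sense, camera, sign_off
def grab(name,tag):
    c=camera(name); np.savez(f'{tag}.npz',**{k:np.array(v) for k,v in c.items()})
    cv2.imwrite(f'pics/{tag}.png',c['color'][:,:,::-1]); return c
def load(tag): return dict(np.load(f'{tag}.npz'))
def cloud(c):
    h,w=c['range_z'].shape
    u,v=np.meshgrid(np.arange(w),np.arange(h))
    K=np.array([[c['fx'],0,c['cx']],[0,c['fy'],c['cy']],[0,0,1]],float)
    n=cv2.undistortPoints(np.stack([u,v],-1).reshape(-1,1,2).astype(np.float64),K,np.array(c['dist'],float)).reshape(h,w,2)
    z=c['range_z'][...,None].astype(float)
    P=np.concatenate([n*z,z],-1); T=np.array(c['world_from_camera'])
    return P@T[:3,:3].T+T[:3,3]
E
python3 - <<'E'
from h import *
print(sense())
a=grab('top','top1');b=grab('scene','scene1')
print(a['world_from_camera'],b['world_from_camera'])
cv2.imwrite('pics/both1.png',cv2.resize(np.vstack([a['color'],b['color']])[:,:,::-1],None,fx=.71,fy=.71))
E
```

```text
{'time_s': 0.0, 'joint_pos': array([-1.51979011e+00,  2.59375050e-01,  1.53606873e+00,  9.52831541e-06,
        1.34802149e+00, -2.02808666e-01]), 'qvel': array([ 9.16040249e-04,  1.37898884e-03, -1.16572854e-03, -3.19472241e-05,
       -2.30650284e-04,  3.05702776e-04]), 'joint_efforts': array([ 2.30776905e-04, -4.46028185e+01, -2.90578437e+01, -2.12292898e-04,
        1.17596408e-02,  3.80751175e-06]), 'position': array([ 138.1002586 , -531.88339015,  255.46317242]), 'eef_rot': array([-3.13976028e+00, -3.86284009e-04,  2.53812411e-01]), 'force': array([ 0.63217798, -0.12299486,  1.21710058]), 'moment': array([ 0.00810576, -0.03089948, -0.01549956]), 'finger_force': 0.0, 'width': 85.53954132819841}
[[ 1.39499120e-02 -9.88254462e-01  1.52179232e-01  3.71237268e+02]
 [-9.99489497e-01 -9.40680594e-03  3.05328957e-02 -3.03268239e+01]
 [-2.87427499e-02 -1.52527475e-01 -9.87881179e-01  1.39308865e+03]
 [ 0.00000000e+00  0.00000000e+00  0.00000000e+00  1.00000000e+00]] [[-8.44236275e-01 -3.73528052e-01  3.84372094e-01  1.51358514e+01]
 [-5.35939018e-01  5.96185324e-01 -5.97772890e-01  8.90673445e+02]
 [-5.87205839e-03 -7.10661561e-01 -7.03509534e-01  1.12380899e+03]
 [ 0.00000000e+00  0.00000000e+00  0.00000000e+00  1.00000000e+00]]
```

View pics/top1.png

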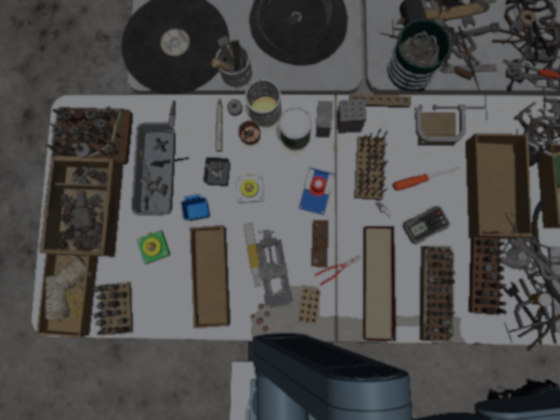

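View pics/scene1.png

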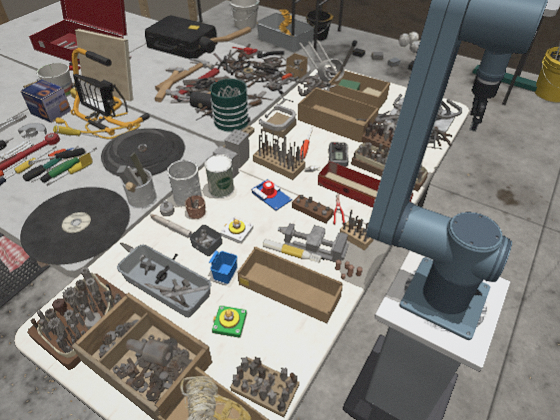

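The top view shows the red cap in the blue tray at about (318,185) and the aluminium block with its yellow collar at (250,188). Lookalikes are the green block at (152,247) and a blue box at (195,208). The meter is at (427,225). I'll check the choice in a close crop.

Run:
```python
from h import *
a=load('top1')
cv2.imwrite('pics/crop1.png',cv2.resize(a['color'][155:225,230:345,::-1],None,fx=6.9,fy=6.9,interpolation=cv2.INTER_CUBIC))
P=cloud(a); np.set_printoptions(precision=1,suppress=True)
for u,v in [(318,184),(250,188),(240,180),(317,203),(300,200),(270,160)]: print(u,v,P[v,u])
s=load('scene1');
cv2.imwrite('pics/crop2.png',cv2.resize(s['color'][165:255,205:305,::-1],None,fx=6.6,fy=6.6,interpolation=cv2.INTER_CUBIC))
```

```text
318 184 [665.9 -86.9  52. ]
250 188 [652.7 113.6  50.2]
240 180 [683.1 147.6  22. ]
317 203 [616.  -85.7  13.2]
300 200 [627.  -34.6   0.9]
270 160 [752.1  59.2  -0.2]
```

View pics/crop1.png

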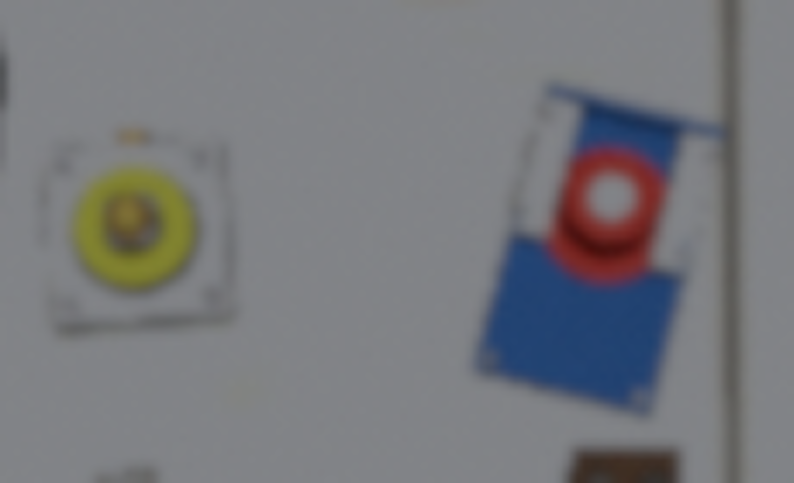

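View pics/crop2.png

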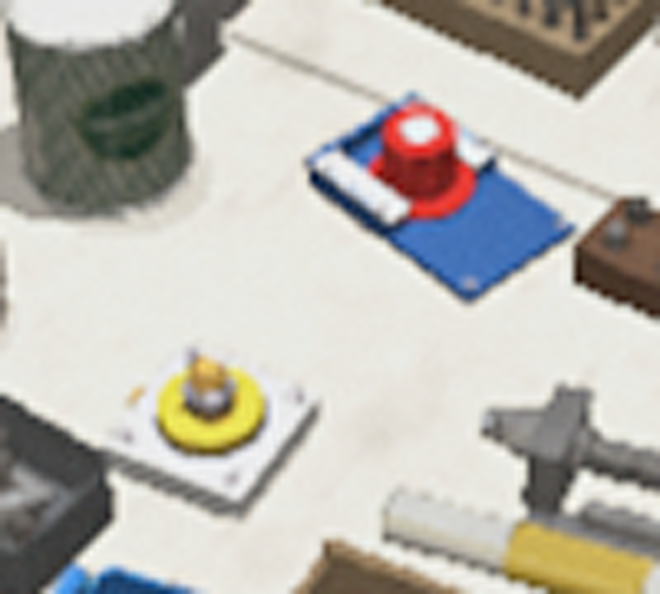

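The crops confirm it: the red cap with its white disc at crop1 (612,197), in the blue tray whose open end is at the lower left (front corners (475,372) and (652,412)), and the stud on the grey block with its top at (128,218) and collar centre (137,229).

```bash
cat >> h.py <<'E'
def ray(c,u,v,z):
    K=np.array([[c['fx'],0,c['cx']],[0,c['fy'],c['cy']],[0,0,1]],float)
    n=cv2.undistortPoints(np.array([[[u,v]]],float),K,np.array(c['dist'],float)).ravel()
    T=np.array(c['world_from_camera']); d=T[:3,:3]@np.array([n[0],n[1],1]); o=T[:3,3]
    return (o+d*(z-o[2])/d[2])[:2]
E
python3 - <<'E'
from h import *
np.set_printoptions(precision=1,suppress=True)
a=load('top1');s=load('scene1')
t=lambda x,y,z:ray(a,230+x/6.9-.43,155+y/6.9-.43,z)
q=lambda x,y,z:ray(s,205+x/6.6-.42,165+y/6.6-.42,z)
print('disc',t(612,197,48),q(420,130,48))
print('stud',t(128,218,58),q(207,367,58)); print('collar',t(137,229,30),q(211,408,30))
F=[t(475,372,8),t(652,412,8)];B=[t(548,88,20),t(725,130,20)]
print(F,B); f=np.mean(F,0);b=np.mean(B,0);print('ctr',(f+b)/2,'len',np.linalg.norm(b-f),'yaw',np.degrees(np.arctan2(*(b-f)[::-1])))
w=F[1]-F[0]; w2=B[1]-B[0];print('yaw by width',[np.degrees(np.arctan2(x[0],-x[1])) for x in (w,w2)],np.linalg.norm(w))
print('q front',q(573,230,8),q(470,300,8))
P=cloud(a);
def blob(c,P,m): return P[m]
for nm,c in (('top',a),('scene',s)):
    P=cloud(c);col=c['color'].astype(int);hsv=cv2.cvtColor(c['color'],cv2.COLOR_RGB2HSV)
    near=lambda x,y,r:np.hypot(P[...,0]-x,P[...,1]-y)<r
    y=(abs(hsv[...,0].astype(int)-28)<5)&(hsv[...,1]>150)&near(650,112,45)&(abs(P[...,2]-30)<5)
    d=(hsv[...,1]<90)&near(665,-88,18)&(P[...,2]>40)
    for l,m in (('collar',y),('disc',d)):
        p=P[m]; print(nm,l,len(p),p.mean(0),p.min(0),p.max(0))
E
```

```text
disc [669.4 -87.9] [670.8 -91.7]
stud [656.5 118.5] [659.5 116.8]
collar [657.6 117.5] [658.5 117.9]
[array([599.6, -30. ]), array([ 582.6, -107.3])] [array([724.4, -60.9]), array([ 706. , -138.4])]
ctr [653.2 -84.1] len 127.92769091780025 yaw -14.037282694157213
yaw by width [np.float64(-12.374695322862038), np.float64(-13.32592309582315)] 79.13820032418135
q front [ 582.7 -105.1] [601.4 -31.5]
top collar 71 [652.4 118.2  29.5] [634.8  97.4  25.2] [679.3 140.2  34.9]
top disc 43 [669.5 -87.5  47.6] [660.3 -96.1  42.4] [680.1 -78.1  52.9]
scene collar 84 [653.9 124.9  30.2] [631.7  94.3  25.7] [683.7 144.7  34.5]
scene disc 19 [667.8 -90.5  49.3] [ 650.1 -100.    42.5] [676.2 -80.8  52.9]
```

Request:
{"name": "send_rows", "arguments": {
  "targets": [
    [0.6264, -0.2962, 0.06, 0, 0, -1.081],
    [0.6264, -0.2962, 0.06, 0, 0, -1.081],
    [0.6264, -0.2962, 0.06, 0, 0, -1.081],
    [0.6264, -0.2962, 0.06, 0, 0, -1.081],
    [0.6264, -0.2962, 0.06, 0, 0, -1.081],
    [0.6264, -0.2962, 0.06, 0, 0, -1.081],
    [0.6264, -0.2962, 0.06, 0, 0, -1.081],
    [0.6264, -0.2962, 0.06, 0, 0, -1.081],
    [0.6264, -0.2962, 0.06, 0, 0, -1.081],
    [0.6264, -0.2962, 0.06, 0, 0, -1.081],
    [0.6264, -0.2962, 0.06, 0, 0, -1.081],
    [0.6264, -0.2962, 0.06, 0, 0, -1.081],
    [0.6264, -0.2962, 0.06, 0, 0, -1.081],
    [0.6264, -0.2962, 0.06, 0, 0, -1.081],
    [0.6264, -0.2962, 0.06, 0, 0, -1.081],
    [0.6264, -0.2962, 0.06, 0, 0, -1.081],
    [0.6264, -0.2962, 0.06, 0, 0, -1.081],
    [0.6264, -0.2962, 0.06, 0, 0, -1.081],
    [0.6264, -0.2962, 0.06, 0, 0, -1.081],
    [0.6264, -0.2962, 0.06, 0, 0, -1.081]
  ],
  "gripper": 0,
  "grip_force": 60
}}

```text
time_s: 2.1
position: [669.7, -89.4, 196.9]
eef_rot: [3.141, 0.0, 1.333]
force: [-0.6, 0.1, -0.2]
width: 85.6
finger_force: 0.0
```

Request:
{"name": "send_rows", "arguments": {
  "targets": [
    [0, 0, 0.05, 0, 0, 0],
    [0, 0, 0.09, 0, 0, 0],
    [0, 0, 0.12, 0, 0, 0],
    [0, 0, 0.135, 0, 0, 0],
    [0, 0, 0.145, 0, 0, 0],
    [0, 0, 0.151, 0, 0, 0],
    [0, 0, 0.151, 0, 0, 0],
    [0, 0, 0.151, 0, 0, 0]
  ]
}}

```text
time_s: 2.9
position: [671.0, -88.7, 46.8]
eef_rot: [3.139, 0.0, 1.335]
force: [0.7, 0.2, 1.0]
width: 85.7
finger_force: 0.0
```

Request:
{"name": "send_rows", "arguments": {
  "targets": [
    [0, 0, 0, 0, 0, 0],
    [0, 0, 0, 0, 0, 0],
    [0, 0, 0, 0, 0, 0],
    [0, 0, 0, 0, 0, 0],
    [0, 0, 0, 0, 0, 0],
    [0, 0, 0, 0, 0, 0],
    [0, 0, 0, 0, 0, 0],
    [0, 0, 0, 0, 0, 0],
    [0, 0, 0, 0, 0, 0],
    [0, 0, 0, 0, 0, 0]
  ],
  "gripper": 255,
  "grip_force": 50
}}

```text
time_s: 3.9
position: [670.6, -88.5, 46.3]
eef_rot: [3.14, 0.0, 1.335]
force: [-1.5, 0.2, 5.1]
width: 41.0
finger_force: 50.7
```

Request:
{"name": "send_rows", "arguments": {
  "targets": [
    [0, -0.004, 0, 0, 0, 0],
    [0, -0.01, 0, 0, 0, 0],
    [0, -0.017, 0, 0, 0, 0],
    [0, -0.024, 0, 0, 0, 0],
    [0, -0.03, 0, 0, 0, 0],
    [0, -0.03, 0, 0, 0, 0]
  ]
}}

```text
time_s: 4.5
position: [640.8, -81.5, 46.3]
eef_rot: [3.14, 0.0, 1.335]
force: [0.0, -0.2, 6.6]
width: 40.5
finger_force: 50.9
```

Request:
{"name": "send_rows", "arguments": {
  "targets": [
    [0, -0.007, 0, 0, 0, 0],
    [0, -0.014, 0, 0, 0, 0],
    [0, -0.021, 0, 0, 0, 0],
    [0, -0.028, 0, 0, 0, 0],
    [0, -0.034, 0, 0, 0, 0],
    [0, -0.034, 0, 0, 0, 0],
    [0, -0.034, 0, 0, 0, 0]
  ]
}}

```text
time_s: 5.2
position: [607.8, -73.5, 46.3]
eef_rot: [3.14, 0.0, 1.335]
force: [-0.6, 0.4, 8.1]
width: 40.8
finger_force: 51.2
```

Run:
```python
from h import *
a=grab('top','top2');s=grab('scene','scene2');print(sense()['position'])
A=cv2.resize(a['color'][160:220,230:340,::-1],None,fx=5,fy=5,interpolation=cv2.INTER_CUBIC)
S=cv2.resize(s['color'][165:225,230:340,::-1],None,fx=5,fy=5,interpolation=cv2.INTER_CUBIC)
cv2.imwrite('pics/crop3.png',np.vstack([A,S])[:600])
```

```text
[607.87301966 -73.5259512   46.30850281]
```

View pics/crop3.png

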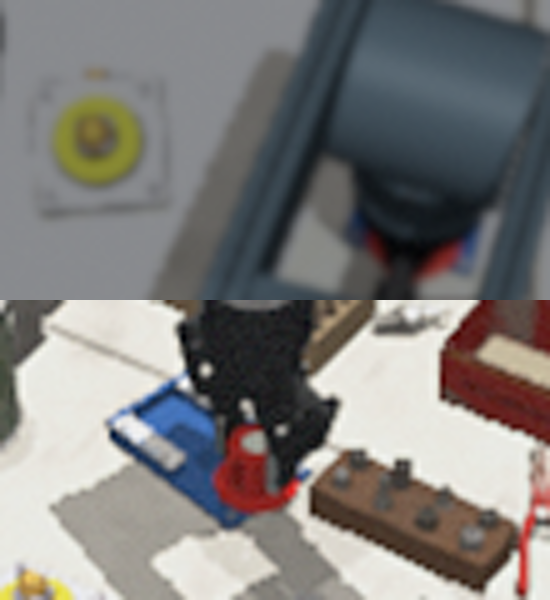

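The cap is gripped and clear of the lips: in the scene half its disc is at (254,442), and the lips are behind it. Next I lift it and carry it over the stud.

Request:
{"name": "send_rows", "arguments": {
  "targets": [
    [0, 0, -0.01, 0, 0, 0],
    [0, 0, -0.04, 0, 0, 0],
    [0, 0, -0.07, 0, 0, 0],
    [0.03, 0, -0.07, 0, 0, 0],
    [0.07, 0.001, -0.07, 0, 0, 0],
    [0.11, 0.002, -0.07, 0, 0, 0],
    [0.15, 0.003, -0.07, 0, 0, 0],
    [0.18, 0.0037, -0.07, 0, 0, 0],
    [0.1976, 0.0037, -0.07, 0, 0, 0],
    [0.1976, 0.0037, -0.07, 0, 0, 0],
    [0.1976, 0.0037, -0.07, 0, 0, 0],
    [0.1976, 0.0037, -0.07, 0, 0, 0]
  ]
}}

```text
time_s: 6.5
position: [657.3, 116.3, 115.1]
eef_rot: [-3.141, 0.001, 1.334]
force: [0.2, -0.1, 1.0]
width: 40.8
finger_force: 50.6
```

Run:
```python
from h import *
s=grab('scene','scene3');a=grab('top','top3');q=sense();print(q['position'],q['eef_rot'],q['force'])
S=cv2.resize(s['color'][180:250,195:275,::-1],None,fx=8,fy=8,interpolation=cv2.INTER_CUBIC)
cv2.imwrite('pics/crop4.png',S)
```

```text
[657.47468532 116.26595883 115.29449946] [-3.14121979e+00  4.18724697e-04  1.33303817e+00] [-0.32061293 -0.48157813 -0.23411652]
```

View pics/crop4.png

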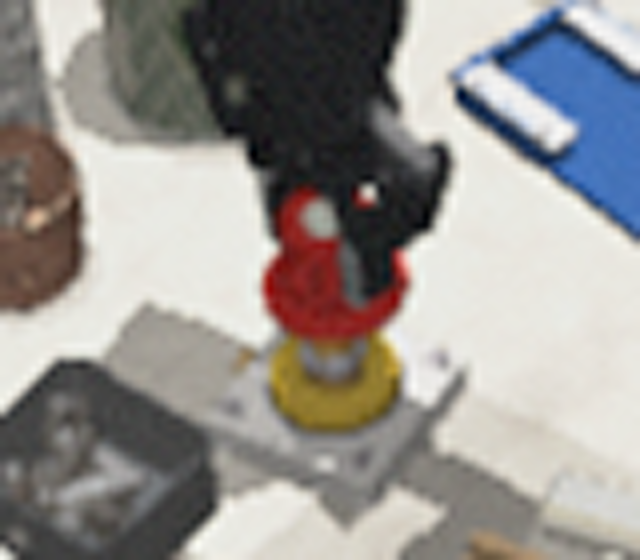

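The cap is held over the stud: its flange spans crop columns 264–410 with its bottom at row 340, and the collar spans 270–400 with its bottom at row 432. Next I'll fit the offset against projected circles.

Run:
```python
from h import *
from scipy.optimize import least_squares
np.set_printoptions(precision=1,suppress=True)
s=load('scene3')
K=np.array([[s['fx'],0,s['cx']],[0,s['fy'],s['cy']],[0,0,1]],float);Ti=np.linalg.inv(s['world_from_camera'])
th=np.linspace(0,2*np.pi,180)
def proj(x,y,r,zs):
    p=np.concatenate([np.stack([x+r*np.cos(th),y+r*np.sin(th),0*th+z],-1) for z in zs])
    return cv2.projectPoints(p,cv2.Rodrigues(Ti[:3,:3])[0],Ti[:3,3],K,s['dist'])[0].reshape(-1,2)
f=lambda L,R,B:np.array([195+L/8-.44,195+R/8-.44,180+B/8-.44])
def fit(o,r,zs):
    g=lambda p:(lambda q:np.array([q[:,0].min(),q[:,0].max(),q[:,1].max()])-o)(proj(p[0],p[1],r,zs))
    w=least_squares(g,[657,117]);return w.x,w.fun
print('flange',fit(f(264,410,340),30,[77,82]))
print('collar top',fit(f(270,400,425),27,[30]),fit(f(270,400,432),27,[22,30]))
# stud from earlier crop: bottom/tip of stud in scene1/top1 given before
hsv=cv2.cvtColor(s['color'],cv2.COLOR_RGB2HSV).astype(int)
red=((hsv[...,0]<6)|(hsv[...,0]>174))&(hsv[...,1]>150)&(hsv[...,2]>60)
yel=(abs(hsv[...,0]-26)<6)&(hsv[...,1]>150)
for n,m,r,zs in(('red',red,30,[77,82]),('yel',yel,27,[22,30])):
    m=m.copy();m[:180]=0;m[250:]=0;m[:,:222]=0;m[:,255:]=0
    v,u=np.nonzero(m);o=np.array([u.min()-.5,u.max()+.5,v.max()+.5]);print(n,o,fit(o,r,zs))
# disc
print('disc ray z117 at crop(318,218)',ray(s,195+318/8-.44,180+218/8-.44,117))
```

```text
flange (array([658.7, 111.3]), array([-0.3,  0.3, -0. ]))
collar top (array([658.6, 118.4]), array([-0.2,  0.2, -0. ])) (array([660.7, 115.8]), array([-0.2,  0.2, -0. ]))
red [227.5 245.5 221.5] (array([660.7, 109.7]), array([-0.4,  0.4, -0. ]))
yel [228.5 244.5 233.5] (array([660.7, 115.5]), array([-0.3,  0.3, -0. ]))
disc ray z117 at crop(318,218) [661.9 115.7]
```

Run:
```python
from h import *
a=load('top3');s=load('scene3')
A=cv2.resize(a['color'][155:215,220:280,::-1],None,fx=9,fy=9,interpolation=cv2.INTER_CUBIC)
cv2.imwrite('pics/crop5.png',np.clip(A*1.6,0,255).astype(np.uint8))
P=cloud(s);hsv=cv2.cvtColor(s['color'],cv2.COLOR_RGB2HSV).astype(int)
red=((hsv[...,0]<6)|(hsv[...,0]>174))&(hsv[...,1]>150)&(hsv[...,2]>60)
m=red.copy();m[:200]=0;m[225:]=0;m[:,:222]=0;m[:,255:]=0
for v in range(202,223):
    u=np.nonzero(m[v])[0]
    if len(u): print(v,u.min(),u.max(),len(u),P[v,u].mean(0).round(0))
```

```text
203 232 233 2 [675. 107. 120.]
204 231 239 4 [664. 115. 128.]
205 230 240 5 [661. 115. 125.]
206 230 231 2 [676. 117. 115.]
207 229 231 3 [674. 122. 116.]
208 230 232 3 [667. 126. 117.]
209 230 232 3 [665. 129. 117.]
210 231 236 6 [656. 129. 117.]
211 231 236 6 [653. 132. 117.]
212 230 244 8 [651. 131. 113.]
213 229 244 9 [656. 128. 103.]
214 228 244 10 [658. 129.  99.]
215 228 245 12 [655. 127.  94.]
216 228 244 11 [654. 131.  93.]
217 229 244 12 [651. 128.  88.]
218 229 243 13 [650. 130.  86.]
219 230 242 13 [648. 130.  82.]
220 230 241 12 [647. 134.  82.]
221 232 240 9 [643. 137.  82.]
```

View pics/crop5.png

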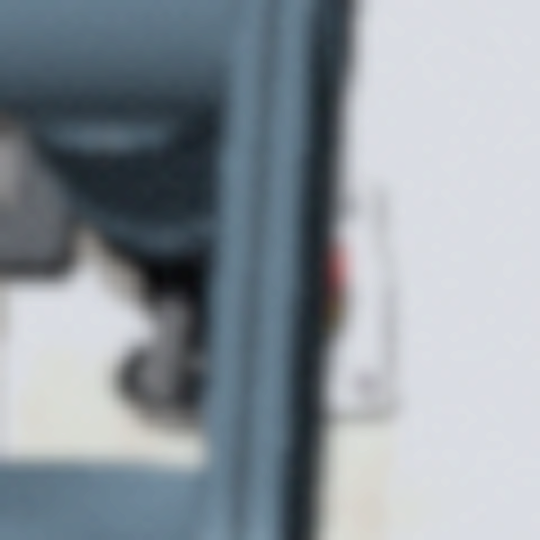

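Run:
```python
from h import *
np.set_printoptions(precision=1,suppress=True)
s=load('scene3');s1=load('scene1')
print(ray(s,236.5,215.3,80))
hsv=cv2.cvtColor(s1['color'],cv2.COLOR_RGB2HSV).astype(int)
yel=(abs(hsv[...,0]-28)<7)&(hsv[...,1]>130)
for v in range(216,240):
    u=np.nonzero(yel[v,222:255])[0]+222
    if len(u): print(v,u.min(),u.max())
```

```text
[657.2 114.4]
220 235 237
221 237 237
222 231 242
223 230 243
224 230 243
225 229 244
226 229 244
227 229 244
228 229 244
229 229 243
230 230 243
231 231 242
232 232 240
233 235 238
```

Request:
{"name": "send_rows", "arguments": {
  "targets": [
    [0.003, 0, 0, 0, 0, 0],
    [0.003, 0, 0.006, 0, 0, 0],
    [0.003, 0, 0.012, 0, 0, 0],
    [0.003, 0, 0.016, 0, 0, 0],
    [0.003, 0, 0.019, 0, 0, 0],
    [0.003, 0, 0.021, 0, 0, 0],
    [0.003, 0, 0.023, 0, 0, 0],
    [0.003, 0, 0.023, 0, 0, 0],
    [0.003, 0, 0.023, 0, 0, 0]
  ]
}}

```text
time_s: 7.5
position: [658.4, 120.8, 92.4]
eef_rot: [3.141, -0.0, 1.335]
force: [0.9, 0.3, -0.8]
width: 40.6
finger_force: 50.6
```

Request:
{"name": "send_rows", "arguments": {
  "targets": [
    [0, 0, 0.001, 0, 0, 0],
    [0, 0, 0.002, 0, 0, 0],
    [0, 0, 0.003, 0, 0, 0],
    [0, 0, 0.004, 0, 0, 0],
    [0, 0, 0.004, 0, 0, 0],
    [0, 0, 0.004, 0, 0, 0]
  ]
}}

```text
time_s: 8.1
position: [658.6, 120.5, 88.5]
eef_rot: [3.141, 0.0, 1.335]
force: [0.6, -1.5, 0.1]
width: 40.6
finger_force: 50.7
```

Request:
{"name": "send_rows", "arguments": {
  "targets": [
    [-0.0007, 0, 0, 0, 0, 0],
    [-0.0007, 0, 0.001, 0, 0, 0],
    [-0.0007, 0, 0.002, 0, 0, 0],
    [-0.0007, 0, 0.002, 0, 0, 0],
    [-0.0007, 0, 0.002, 0, 0, 0]
  ]
}}

```text
time_s: 8.6
position: [658.7, 119.8, 86.6]
eef_rot: [3.14, 0.0, 1.335]
force: [2.3, -1.6, 1.7]
width: 41.2
finger_force: 50.8
```

Request:
{"name": "send_rows", "arguments": {
  "targets": [
    [-0.0006, 0.0006, 0, 0, 0, 0],
    [-0.0006, 0.0006, 0, 0, 0, 0],
    [-0.0006, 0.0006, 0.001, 0, 0, 0],
    [-0.0006, 0.0006, 0.002, 0, 0, 0],
    [-0.0006, 0.0006, 0.002, 0, 0, 0]
  ]
}}

```text
time_s: 9.1
position: [658.9, 119.1, 84.3]
eef_rot: [3.141, 0.0, 1.335]
force: [3.9, -2.7, 1.6]
width: 40.8
finger_force: 50.8
```

Request:
{"name": "send_rows", "arguments": {
  "targets": [
    [-0.0005, 0.001, 0, 0, 0, 0],
    [-0.0005, 0.001, 0, 0, 0, 0],
    [-0.0005, 0.001, 0.001, 0, 0, 0],
    [-0.0005, 0.001, 0.002, 0, 0, 0],
    [-0.0005, 0.001, 0.003, 0, 0, 0],
    [-0.0005, 0.001, 0.004, 0, 0, 0]
  ]
}}

```text
time_s: 9.7
position: [660.2, 118.8, 82.4]
eef_rot: [3.139, -0.001, 1.335]
force: [-2.1, -1.0, 14.9]
width: 40.8
finger_force: 52.0
```

Request:
{"name": "send_rows", "arguments": {
  "targets": [
    [0, 0, 0.001, 0, 0, 0],
    [0, 0, 0.002, 0, 0, 0],
    [0, 0, 0.003, 0, 0, 0],
    [0, 0, 0.004, 0, 0, 0],
    [0, 0, 0.005, 0, 0, 0],
    [0, 0, 0.006, 0, 0, 0],
    [0, 0, 0.006, 0, 0, 0]
  ],
  "grip_force": 80
}}

```text
time_s: 10.4
position: [659.0, 118.7, 73.1]
eef_rot: [-3.14, 0.0, 1.335]
force: [2.8, -0.5, -3.4]
width: 40.3
finger_force: 80.8
```

Request:
{"name": "send_rows", "arguments": {
  "targets": [
    [0, 0, 0.001, 0, 0, 0],
    [0, 0, 0.002, 0, 0, 0],
    [0, 0, 0.003, 0, 0, 0],
    [0, 0, 0.004, 0, 0, 0],
    [0, 0, 0.005, 0, 0, 0],
    [0, 0, 0.006, 0, 0, 0],
    [0, 0, 0.007, 0, 0, 0],
    [0, 0, 0.007, 0, 0, 0]
  ]
}}

```text
time_s: 11.2
position: [659.5, 118.6, 68.0]
eef_rot: [3.141, 0.0, 1.335]
force: [-0.4, -1.4, 1.0]
width: 39.5
finger_force: 81.8
```

Request:
{"name": "send_rows", "arguments": {
  "targets": [
    [0, 0, 0.001, 0, 0, 0],
    [0, 0, 0.002, 0, 0, 0],
    [0, 0, 0.003, 0, 0, 0],
    [0, 0, 0.003, 0, 0, 0],
    [0, 0, 0.003, 0, 0, 0]
  ]
}}

```text
time_s: 11.7
position: [659.6, 118.6, 65.3]
eef_rot: [3.141, -0.0, 1.335]
force: [-2.1, -0.5, 7.1]
width: 40.0
finger_force: 82.3
```

Request:
{"name": "send_rows", "arguments": {
  "targets": [
    [0, 0, 0.001, 0, 0, 0],
    [0, 0, 0.002, 0, 0, 0],
    [0, 0, 0.0025, 0, 0, 0],
    [0, 0, 0.0025, 0, 0, 0],
    [0, 0, 0.0025, 0, 0, 0]
  ]
}}

```text
time_s: 12.2
position: [659.6, 118.7, 64.5]
eef_rot: [3.14, -0.0, 1.335]
force: [-6.7, -2.9, 16.1]
width: 39.8
finger_force: 83.3
```

Request:
{"name": "send_rows", "arguments": {
  "targets": [
    [0, 0, 0.0005, 0, 0, 0],
    [0, 0, 0.0005, 0, 0, 0],
    [0, 0, 0.0005, 0, 0, 0],
    [0, 0, 0.0005, 0, 0, 0],
    [0, 0, 0.0005, 0, 0, 0],
    [0, 0, 0.0005, 0, 0, 0]
  ]
}}

```text
time_s: 12.8
position: [659.6, 118.7, 64.4]
eef_rot: [3.14, -0.0, 1.335]
force: [-7.0, -1.9, 18.7]
width: 39.7
finger_force: 83.5
```

Run:
```python
from h import *
s=grab('scene','scene4');q=sense();print(q['position'],q['force'],q['finger_force'],q['width'])
cv2.imwrite('pics/crop6.png',cv2.resize(s['color'][180:250,195:275,::-1],None,fx=8,fy=8,interpolation=cv2.INTER_CUBIC))
```

```text
[659.62836496 118.66921807  64.41586544] [-5.92196344 -1.89104543 18.7896651 ] 83.53162698447704 39.33301788174451
```

View pics/crop6.png

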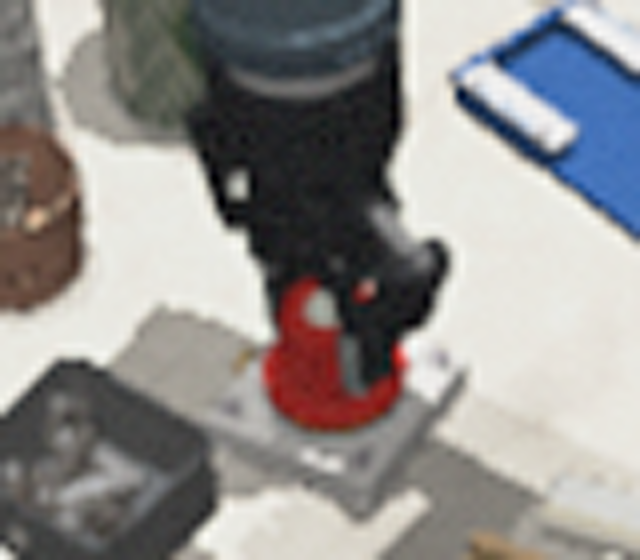

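The cap sits upright over the stud (flange about (335,375)) and covers the collar completely. It is at a hard stop with 19 N of push, so I'm handing in.

```bash
python3 -c "
from workcell import sign_off
print(sign_off())"
```

```text
the job is handed in; nothing more can be done
None
```

The job is handed in: the cap clicked onto the stud and is held down at a hard stop (about 19 N of push, underside about 26 mm up, collar fully down by that reading), with the gripper still on it at about 83 N; the sign-off returned no verdict.

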